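# Gauge the depth of a routed pocket

## Task

Measure the pocket in the wooden part with the depth gauge: lower the probe by its black knob until its tip rests on the bottom of the pocket, then lock the slide there by swinging the lock lever clockwise all the way to its stop, so that it lies about in line with the gauge's head. Leave the probe locked at the bottom, let go, and leave the other things on the bench where they are.

Things in the scene. Friction and masses are not known exactly. Their poses are not given: they have to be found in the camera images.
- gauge: a depth gauge standing fixed on the bench: dark steel plate 140 x 200 x 12 mm, a steel column, and a grey head (34 mm wide, its top 130 mm above the bench) that reaches over from the column to carry the vertical probe. Origin on the bench straight under the probe's axis; z up; y horizontal from the probe towards the column (92 mm away), x at right angles to the head
- probe (a joint): how far (m) the probe has been pushed down through the head, 0 at its upper stop, 0.085 at its lower stop. The slide rubs (about 4 N; the probe weighs about 0.2 kg), so the probe stays where it is left; with the lock lever at its stop it is clamped
- probe_knob (a point): centre of the probe's upright round black knob, 26 mm in diameter and 24 mm high, the probe's grip; it lies on the probe's axis 160 mm above the tip and stays at least 35 mm clear of the head's top. The knob starts about 0.24 to 0.25 m above the bench. The lever's post stands 65 mm off to the gauge's -x side, so the free way to grip the knob is with the fingers on its +y and -y sides (gauge axes)
- probe_tip (a point): flat lower end of the probe, a steel rod 10 mm in diameter
- pocket_floor (a point): centre of the level floor of the pocket in the wooden part, straight under the probe (within 9 mm). The part is a fixed block 120 x 94 mm clipped on the gauge's plate, its top 35 mm above the pocket's floor; the pocket is 64 x 46 mm (long side along the gauge's x, within 0.1 rad). The floor's height differs from run to run (about 17 to 37 mm above the bench); it is hard, so the probe stops on it
- lock_lever (a joint): angle (rad) of the lock lever on the head's top: 0 (free) points along the gauge's -x, at right angles to the head; it turns clockwise seen from above, to its stop at 1.45 (locked), where it lies nearly in line with the head (7 degrees short) and points along the gauge's +y. It starts at 0 to 0.3, takes about 2 N at the post, rising to 4 N where it begins to clamp (about 1.0), and stays where it is left
- lever_post (a point): centre, half-way up, of the upright black post at the lever's end, 14 mm in diameter, of which 32 mm stand above the lever's flat bar (bar's top 13 mm above the head, 143 mm above the bench; post's top 175 mm); this point is 160 mm above the bench. It can be pinched or pushed sideways; 65 mm from the lever's pivot
- lever_pivot (a point): on the lever's vertical pivot axis at the same height as the post's centre, 21 mm from the probe's axis towards the column
- screwdriver_grip (a point): bystander: a screwdriver lying beside the gauge (its handle's middle)
- offcut_c (a point): bystander: a flat wooden offcut 50 x 110 x 18 mm lying beyond the gauge (its centre)
- pencil: bystander: a flat carpenter's pencil 175 x 14 x 8 mm lying by the gauge's plate (its underside's centre)
- tape: bystander: a tape measure, a grey case 65 x 38 x 62 mm standing on the bench (its underside's centre)
- mallet_grip (a point): bystander: a hammer lying on the bench (its handle's middle)
- glue: bystander: a white glue bottle, 60 mm across, 170 mm tall (its underside's centre)
- screw_jar: bystander: a glass jar with a steel lid, 70 mm across, 80 mm tall (its underside's centre)

How it is judged:
By the outcome, as a careful person would: the job done as asked, in the order asked, and still so for the second after the job is handed in, with the robot touching nothing.
It also fails if it takes over 40 s, if anything falls off the work surface, if the arm or the gripper's body presses on something with over 40 N, if the wrist force passes 120 N, or if a joint passes its speed limit or range.

## Robot

A 6-joint arm with a two-finger parallel gripper is mounted at the origin on the work surface. World frame = base frame: x ahead of the robot, y to its left, z up, the work surface at z = 0. Lengths are in m, angles in degrees, forces in N, time in s.
With the tool pointing down it reaches from about 0.325 to 0.85 m from the base axis. Payload 15.5 kg.
Tool frame: the origin (TCP) lies at the very end of the fingers, on their centre line; the grasp point (between the pads) lies arm.grip_depth behind it (arm.grip_depth is the distance from the TCP to the grasp point, in m); z points along the fingers, y is the line along which they close (so a half turn about z gives the same grasp; the last joint's range is limited). The gripper opens to 91 mm and grips with 3 to 60 N. Pads are 32 mm wide; open, the fingers measure 118 mm over their backs; the gripper's body (76 mm by 178 mm) begins 60 mm behind the grasp point.
Start: joints at [-68.784, 28.281, 77.091, -0, 74.628, -5.472], TCP at [0.281, -0.558, 0.214] pointing down, gripper open.
Joint ranges: [-166.48, 166.48], [-47.26, 123.95], [12.59, 153.08], [-70.14, 250.14], [6.76, 159.57], [-176.63, 176.63]. Speed limits (degrees/s): [108.29, 108.29, 147.25, 172.46, 172.46, 172.46].

## Interface

Orientations are given as a 3x3 rotation matrix whose columns are the frame's x, y, z axes.
In Python, from rig import arm gives the robot as it stands. Calls block until the motion is done:
- arm.move_to(position, orientation): joint-space move of the TCP to a pose.
- arm.move_l(position, orientation=None, feed=0.15): straight line of the TCP; orientation=None keeps the orientation; feed is the mean speed in m/s.
- arm.move_joints(angles): joint-space move.
- arm.grip(opening): finger opening in m; the grip force is fixed at half the most; returns when the fingers have stopped.
- arm.sleep(seconds).
- arm.solve_ik(position, orientation): joint angles nearest the present ones, or None.
- arm.snapshot(name): name is "side" or "top"; returns the picture (480x640x3 uint8, red, green, blue); there is no depth.
- arm.get_calibration(name): a dict with "intrinsics" (3x3 intrinsics, pixels), "cam_to_world" (4x4, takes a point from camera to world coordinates). Camera axes: x right, y down, z forward; pixel columns grow to the right and rows downward; lengths in m; the calibration is good to about 2 mm. A picture is of the moment at which its call begins. get_calibration takes no time and is no camera call.
A pose or a line that the arm cannot do raises arm.Unreachable and nothing moves.
- arm.sign_off(): hands the job in; it is judged then, once.
Readings, each from a call of its own:
- arm.current_t(): time.
- arm.current_joint_positions(): joint angles.
- arm.current_dq(): joint speeds.
- arm.current_tau(): joint torques, N m.
- arm.current_ee_pos(): TCP position.
- arm.current_tool_rot(): TCP orientation.
- arm.current_force(): force on the tool from outside, world axes, zero at the start.
- arm.current_torque(): the same for the moment, N m.
- arm.current_width(): finger opening in m.
- arm.current_grasp_force(): force on a finger pad.
Only numpy, scipy, OpenCV 4.12 (cv2) and the standard library are available. Lean on these libraries where they do the work, as an engineer would, in place of code of your own. Each camera call takes 0.05 s, during which the arm holds its last target. There are 200 camera calls.

## Working session

There is one attempt and no reset: what is moved stays moved. The work goes in short steps, each a Python script; the robot and the scene stay as the last script left them, time stands still between calls to the robot, and variables do not carry over. Pictures are saved under pics/ and viewed, at most 10 in all, crops included, and the job is handed in when it is done.

```bash
mkdir -p pics; python3 - <<'E'
from rig import arm
import cv2
for n in("side","top"):
    im=arm.snapshot(n); cv2.imwrite(f"pics/{n}0.png",im[...,::-1]); c=arm.get_calibration(n); print(c["intrinsics"],c["cam_to_world"])
print(arm.grip_depth,arm.current_t(),arm.current_tool_rot(),arm.current_width())
E
```

```text
[[483.23035899   0.         326.26892424]
 [  0.         483.23035899 243.97919899]
 [  0.           0.           1.        ]] [[-0.96411549 -0.12816593  0.23249692  0.28290525]
 [-0.26443768  0.54125305 -0.79819662  0.88221398]
 [-0.02353806 -0.83103467 -0.55572235  0.78979295]
 [ 0.          0.          0.          1.        ]]
[[520.1433563    0.         327.78578487]
 [  0.         520.1433563  243.70620971]
 [  0.           0.           1.        ]] [[-0.02235066 -0.98937279  0.14367302  0.35718317]
 [-0.99970851  0.02342996  0.00582447 -0.03563863]
 [-0.00912882 -0.14350096 -0.98960807  1.45469261]
 [ 0.          0.          0.          1.        ]]
0.0188 0.1 [[ 8.93447540e-01  4.49167389e-01 -3.85617888e-04]
 [ 4.49167544e-01 -8.93447001e-01  9.86792845e-04]
 [ 9.87060203e-05 -1.05485468e-03 -9.99999439e-01]] 0.09110241630359114
```

View pics/side0.png

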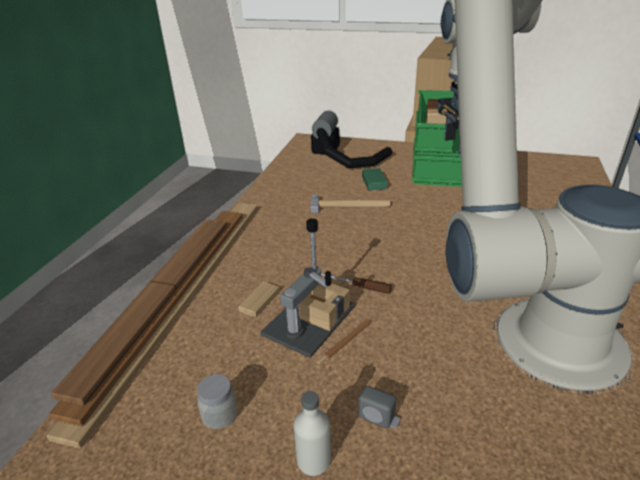

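View pics/top0.png

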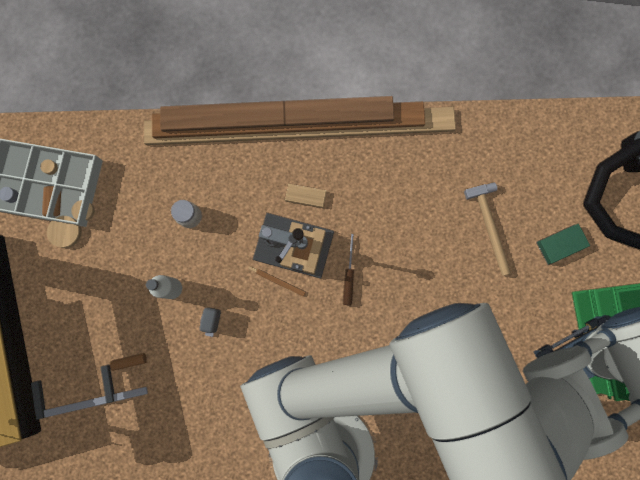

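Side: knob at about (312,226), lever post (328,278), column (293,315). Top: knob at about (298,235), lever running to about (280,258). I'll segment the dark blobs and zoom in.

```bash
cat > h.py <<'E'
import numpy as np,cv2
from rig import arm
def ray(n,uv):
    c=arm.get_calibration(n);T=np.array(c["cam_to_world"]);d=T[:3,:3]@np.linalg.inv(c["intrinsics"])@[*uv,1.]
    return T[:3,3],d/np.linalg.norm(d)
def onz(n,uv,z):
    o,d=ray(n,uv);return o+d*(z-o[2])/d[2]
def tri(a,b):
    (o,d),(p,e)=ray("side",a),ray("top",b)
    s=np.linalg.lstsq(np.c_[d,-e],p-o,rcond=None)[0]
    x,y=o+s[0]*d,p+s[1]*e
    return (x+y)/2,np.linalg.norm(x-y)
def blobs(im,box,thr=45,amin=8):
    x0,y0,x1,y1=box;m=(im[y0:y1,x0:x1].max(2)<thr).astype(np.uint8)
    n,_,st,ce=cv2.connectedComponentsWithStats(m)
    return [(ce[i]+[x0,y0],st[i][:2]+[x0,y0],st[i][2:]) for i in range(1,n) if st[i][4]>=amin]
E
python3 - <<'E'
from h import *
s=cv2.imread("pics/side0.png");t=cv2.imread("pics/top0.png")
for im,box in((s,(255,210,360,360)),(t,(245,205,340,285))):
    for th in(25,40):
        for b in blobs(im,box,th): print(th,*b)
a=cv2.resize(s[210:360,255:365],None,fx=4,fy=4,interpolation=2)
b=cv2.resize(t[210:285,245:340],None,fx=3.7,fy=4*2,interpolation=2)
b=cv2.resize(t[210:285,245:340],None,fx=3.7,fy=3.7,interpolation=2)
o=np.zeros((600,800,3),np.uint8);o[:600,:440]=a;o[:b.shape[0],445:445+b.shape[1]]=b[:,:355]
cv2.imwrite("pics/z.png",o)
E
```

```text
25 [312.35135135 225.01351351] [307 220] [10 11 74]
25 [327.54761905 278.0952381 ] [326 272] [ 4 13 42]
40 [311.56140351 225.01754386] [307 219] [ 10  13 114]
40 [327.69491525 278.13559322] [325 272] [ 6 13 59]
40 [340.54545455 307.15909091] [339 300] [ 4 16 44]
40 [303.73529412 325.64705882] [301 321] [ 7 12 34]
40 [298.5 232. ] [297 230] [4 5 8]
40 [299.375 236.5  ] [294 232] [ 9  8 24]
40 [278.64285714 259.5       ] [277 257] [ 5  6 14]
```

View pics/z.png

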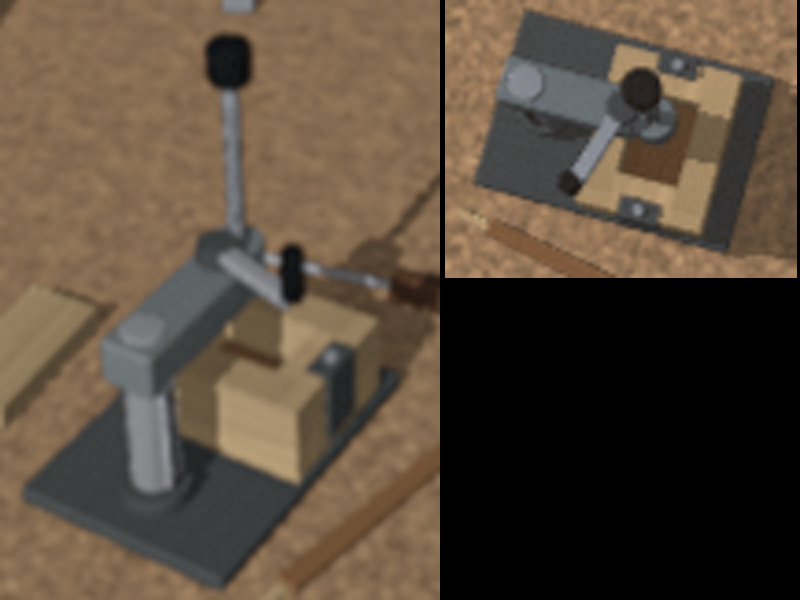

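The zoom shows the column on the world +y side, the lever pointing towards the robot, and the knob high above the head. Now I'll compute positions.

```bash
python3 - <<'E'
from h import *
k,e=tri((312,225.2),(297.8,234.3));print("knob",k,e)
p,e=tri((327.6,278.1),(278.8,259.2));print("post",p,e)
print("post side@.16",onz("side",(327.6,278.1),.16),"top@.175",onz("top",(278.8,259.2),.170))
c=onz("top",(266.4,232.2),.132);print("col",c, onz("side",(255+140/4,210+328/4),.132))
# plate by dark mask in top
t=cv2.imread("pics/top0.png")
# plate corners from zoom
P=[onz("top",(245+(u-445)/3.7,210+v/3.7),.012) for u,v in((524,12),(774,80),(727,250),(475,184))]
P=np.array(P);print(P)
print(np.linalg.norm(np.roll(P,-1,0)-P,axis=1))
v=(P[0]-P[1]+P[3]-P[2]);print("ydir",v/np.linalg.norm(v),"from col",(c-k)[:2],np.hypot(*(c-k)[:2]))
print("probe at head, top", onz("top",(245+(660-445)/3.7,210+118/3.7),.132))
E
```

```text
knob [0.55735208 0.04166722 0.24825796] 0.002027951609389041
post [0.51020202 0.09627923 0.15495711] 0.0015913528533216743
post side@.16 [0.50920389 0.1025325  0.16      ] top@.175 [0.50765171 0.09460318 0.17      ]
col [0.58296223 0.12985807 0.132     ] [0.5847813  0.13345898 0.132     ]
[[ 0.65783853  0.14471667  0.012     ]
 [ 0.60055541 -0.04515684  0.012     ]
 [ 0.47207907 -0.00678523  0.012     ]
 [ 0.52634926  0.18246272  0.012     ]]
[0.19832626 0.13408412 0.19687569 0.13679983]
ydir [0.2822758 0.9593333 0.       ] from col [0.02561016 0.08819085] 0.09183411993918716
probe at head, top [0.55543094 0.03549845 0.132     ]
```

Everything agrees: knob to column 91.8 mm, post to pivot about 63 mm, lever about 0.28 rad. Next I grip the knob and push it down.

```bash
cat >> h.py <<'E'
Y=np.array([.2823,.9593,0]);X=np.array([.9593,-.2823,0]);Z=np.array([0,0,1.])
K=np.array([.5570,.0415,.248]); G=arm.grip_depth
def rot(y): y=np.array(y)/np.linalg.norm(y); z=-Z; return np.c_[np.cross(y,z),y,z]
E
python3 - <<'E'
from h import *
R=rot(-Y)
arm.move_l([.281,-.558,.34],feed=.3)
print(arm.solve_ik([*K[:2],.30],R))
arm.move_to([*K[:2],.30],R)
f=arm.current_force();print(arm.current_t(),f)
arm.move_l([*K[:2],K[2]+.003-G],feed=.12)
print("pre",arm.current_force()-f)
cv2.imwrite("pics/a.png",cv2.resize(arm.snapshot("side")[150:330,220:420,::-1],None,fx=3,fy=3))
E
```

```text
[-1.86444466e+00  1.86376884e+01  7.92349832e+01 -2.54444375e-14
  8.21273284e+01  1.04533503e+02]
3.0167 [-0.72910373 -0.44100695 -0.04278406]
pre [1.05663672 0.44434011 0.88387812]
```

View pics/a.png

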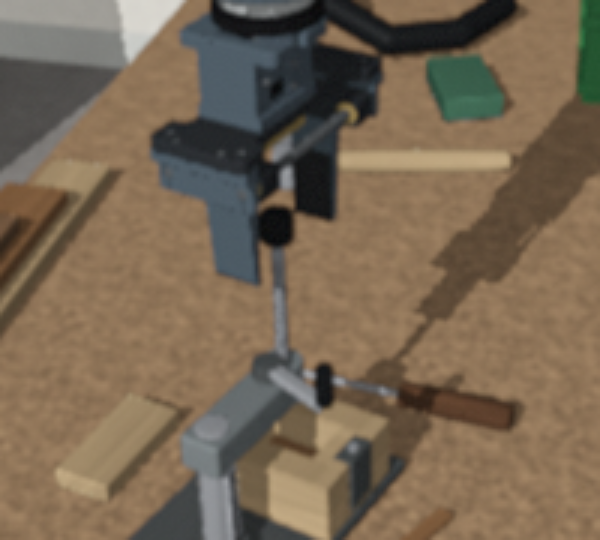

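The knob, at crop (277,226), sits between the open fingers. I'll close and lower with force checks.

```bash
python3 - <<'E'
from h import *
f=arm.current_force()
arm.grip(0.0);print("w",arm.current_width(),arm.current_grasp_force(),(arm.current_force()-f).round(1))
p0=arm.current_ee_pos();p=p0.copy() if hasattr(p0,'copy') else np.array(p0);zs=p[2]
p[2]=zs-.042;arm.move_l(p,feed=.06);print(arm.current_t(),(arm.current_force()-f).round(1),arm.current_ee_pos())
for i in range(20):
    p[2]-=.002;arm.move_l(p,feed=.04)
    d=arm.current_force()-f;print(round(zs-p[2],4),d.round(1),np.round(zs-arm.current_ee_pos()[2],4))
    if d[2]>11:break
print(arm.current_t())
E
```

```text
w 0.025206484370380047 29.99945819377899 [ 2.7  9.9 -2.3]
5.65 [ 1.3  5.2 -5.4] [0.55730723 0.04270161 0.19010166]
0.044 [ 0.8  5.4 -3.2] 0.044
0.046 [ 0.8  5.7 -2.1] 0.0461
0.048 [ 1.6  5.8 -3.6] 0.0481
0.05 [ 0.6  6.3 -3.9] 0.0502
0.052 [ 1.5  5.8 -3.4] 0.0522
0.054 [ 1.7  6.1 -4.2] 0.0542
0.056 [ 2.2  5.2 -3.9] 0.0562
0.058 [ 1.7  6.  -3.2] 0.0582
0.06 [ 0.   5.4 -2.7] 0.0601
0.062 [-4.2  4.1 17.4] 0.0608
8.15
```

Clear contact at 61 mm of travel, which puts the tip at about 27 mm (plausible). I'll release, lift and check the picture, then verify IK for the lever sweep.

```bash
cat >> h.py <<'E'
PV=K+.021*Y
def pose(th,off,z=.152,s=-1):
    u=-np.cos(th)*X+np.sin(th)*Y;t=np.sin(th)*X+np.cos(th)*Y
    p=PV+.065*u-t*off;p[2]=z;return p,rot(s*t)
E
python3 - <<'E'
from h import *
arm.grip(.06)
p=np.array(arm.current_ee_pos());p[2]=.26;arm.move_l(p,feed=.2)
print(arm.current_t())
for s in(-1,1):
    for th in(.25,.8,1.5):
        q=arm.solve_ik(*pose(th,.02,s=s));print(s,th,None if q is None else np.round(q,0))
s=arm.snapshot("side");cv2.imwrite("pics/b.png",cv2.resize(s[200:340,240:400,::-1],None,fx=4,fy=4))
print([b for b in blobs(s[...,::-1],(300,220,340,300),30)])
E
```

```text
9.4417
-1 0.25 [  2.  23.  98.  -0.  59. 123.]
-1 0.8 [  6.  25.  95.  -0.  60. 158.]
-1 1.5 [   7.   28.   89.   -0.   63. -161.]
1 0.25 [  2.  23.  98.  -0.  59. -57.]
1 0.8 [  6.  25.  95.  -0.  60. -22.]
1 1.5 [ 7. 28. 89. -0. 63. 19.]
[(array([312.91954023, 248.11494253]), array([309, 243]), array([ 9, 11, 87], dtype=int32)), (array([327.5       , 278.16666667]), array([326, 272]), array([ 4, 13, 48], dtype=int32))]
```

View pics/b.png

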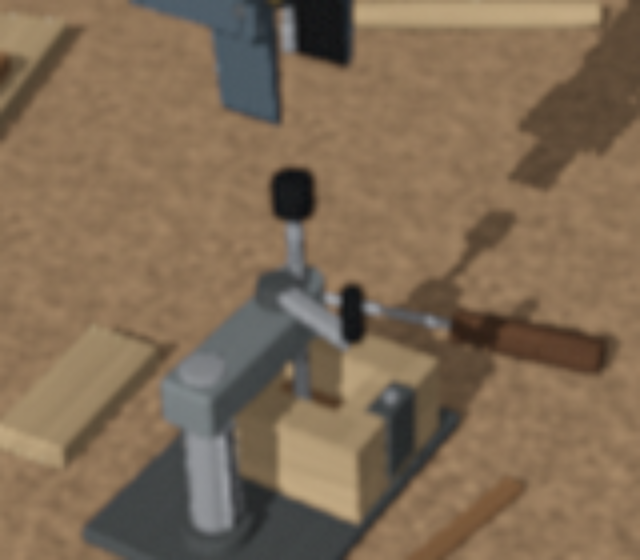

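The knob is down, now at crop (293,195), with the tip in the pocket and the lever still in place. Now I'll push the post around with closed fingers (tool y along the tangent).

```bash
python3 - <<'E'
from h import *
arm.grip(0)
arm.move_to(*pose(.26,.045,z=.25,s=1))
arm.move_l(pose(.26,.045)[0],feed=.2)
f=np.array(arm.current_force());print(arm.current_t(),f)
arm.move_l(*pose(.26,.022,s=1),feed=.08)
print((arm.current_force()-f).round(1))
for th in np.arange(.4,1.21,.2):
    arm.move_l(*pose(th,.021,s=1),feed=.08)
    d=arm.current_force()-f;t=np.sin(th)*X+np.cos(th)*Y;print(round(th,2),d.round(1),"tang",round(d@t,1))
    if abs(d@t)>14:break
print(arm.current_t())
E
```

```text
13.6333 [ 0.50979353  0.24099038 -0.17091675]
[ 0.2  0.  -0.4]
0.4 [-0.6  0.2  0.4] tang -0.3
0.6 [-1.4  0.2 -0. ] tang -1.0
0.8 [-0.7  0.  -0.1] tang -0.6
1.0 [-0.7 -0.5 -0.4] tang -0.8
1.2 [-1.2  0.  -0.1] tang -1.2
15.7583
```

```bash
python3 - <<'E'
from h import *
s=arm.snapshot("side");t=arm.snapshot("top");o=np.zeros((560,800,3),np.uint8)
o[:560,:440]=cv2.resize(s[200:340,255:365],None,fx=4,fy=4);o[:320,445:765]=cv2.resize(t[205:285,245:325],None,fx=4,fy=4)
cv2.imwrite("pics/c.png",o[...,::-1])
E
```

```text
(no output)
```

View pics/c.png

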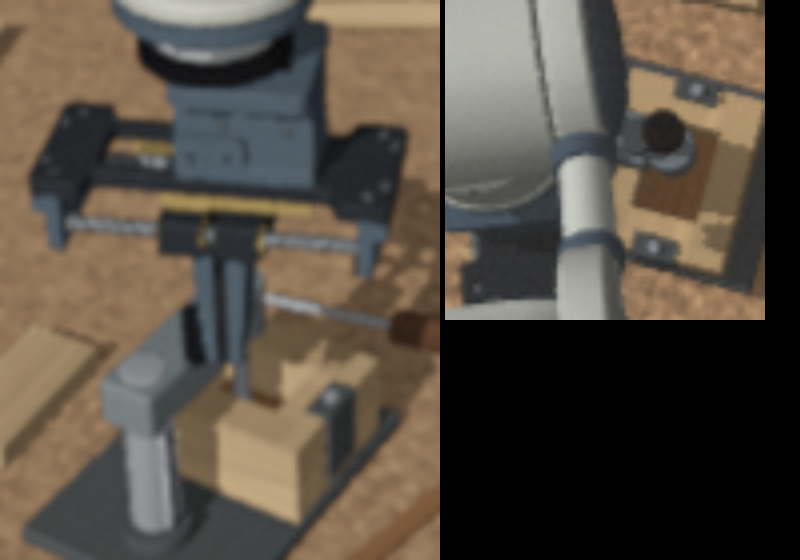

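The fingers are carrying the post, at crop (193,335), towards the column. I'll continue in fine steps until the stop shows in the force.

```bash
python3 - <<'E'
from h import *
f=np.array([.51,.24,-.17])
for th in [1.28,1.34]+list(np.arange(1.37,1.85,.025)):
    arm.move_l(*pose(th,.021,s=1),feed=.05)
    d=arm.current_force()-f;t=np.sin(th)*X+np.cos(th)*Y;print(round(th,3),d.round(1),"tang",round(d@t,1))
    if abs(d@t)>14:break
arm.sleep(.2);print((arm.current_force()-f).round(1),arm.current_t())
E
```

```text
1.28 [-0.9 -0.6 -0.3] tang -0.9
1.34 [-1.  -0.1  0.6] tang -0.9
1.37 [-2.6 -1.   0.5] tang -2.5
1.395 [-1.9 -0.8  1.1] tang -1.8
1.42 [-2.2 -0.6 -0.3] tang -2.1
1.445 [-2.6 -0.4 -0.5] tang -2.5
1.47 [-1.8 -0.   0.2] tang -1.8
1.495 [-2.   0.1  0.6] tang -2.0
1.52 [-3.3 -0.6  0.8] tang -3.1
1.545 [-9.   0.8  3.4] tang -8.9
1.57 [-15.5   1.9   7. ] tang -15.4
[-16.3   3.4   5.4] 18.8167
```

Stop reached: the force climbs steeply to 15 N. I'll back off, retreat and look.

```bash
python3 - <<'E'
from h import *
arm.move_l(pose(1.55,.05)[0],feed=.15)
p=np.array(arm.current_ee_pos());p[2]=.32;arm.move_l(p,feed=.25)
arm.move_to([.40,-.25,.35],np.array(arm.current_tool_rot()))
s=arm.snapshot("side");t=arm.snapshot("top");o=np.zeros((560,800,3),np.uint8)
o[:560,:440]=cv2.resize(s[200:340,255:365],None,fx=4,fy=4);o[:320,445:765]=cv2.resize(t[205:285,245:325],None,fx=4,fy=4)
cv2.imwrite("pics/d.png",o[...,::-1]);print(arm.current_t())
print([b for b in blobs(s[...,::-1],(280,220,340,300),30)])
E
```

```text
21.6083
[(array([312.98913043, 248.22826087]), array([309, 243]), array([ 9, 12, 92], dtype=int32)), (array([294.30612245, 281.87755102]), array([292, 276]), array([ 5, 13, 49], dtype=int32))]
```

View pics/d.png

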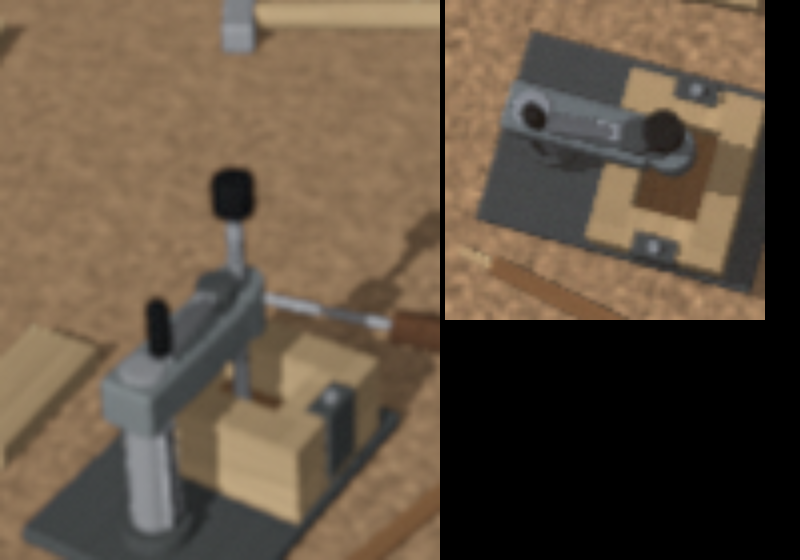

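The lever lies along the head, with its post at side pixel (294,282). The knob hasn't moved from (313,248).

```bash
python3 -c "
from rig import arm
print(arm.sign_off())"
```

```text
the job is handed in; nothing more can be done
None
```

I lowered the probe 61 mm onto the pocket floor, swung the lock lever clockwise to its stop, and handed the job in at about 22 s with the arm clear; the last pictures show the lever in line with the head and the probe still down.

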